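Unclamp the repaired headset and hang all headsets on their stands

ROBOT

A 6-joint arm with a two-finger parallel gripper is mounted at the origin on a cart in front of the work surface, level with it; the furniture and walls round the work are solid. World frame = base frame: x ahead of the robot, y to its left, z up, the work surface at z = 0. Lengths are in m, angles in rad, forces in N, time in s.
With the tool pointing down it reaches from about 0.3 to 0.775 m from the base axis. Payload 14.6 kg.
Tool frame: the origin (TCP) lies midway between the tips of the shut fingers; the grasp point (between the pads) lies 19 mm behind it; z points along the fingers, y is the line along which they close (so a half turn about z gives the same grasp; the last joint's range is limited). The gripper opens to 94 mm and grips with 3 to 60 N. Pads are 16 mm wide; open, the fingers measure 119 mm over their backs; the gripper's body (75 mm by 177 mm) begins 78 mm behind the grasp point.
Start: joints at [-1.28, 0.3, 1.521, -0, 1.321, -0.067], TCP at [0.193, -0.515, 0.205] pointing down, gripper open.
Joint ranges: [-3.03, 3.03], [-0.79, 2.21], [0.23, 2.52], [-1.04, 4.18], [0, 3.07], [-2.55, 2.55]. Speed limits (rad/s): [2.22, 2.22, 2.57, 3.14, 3.14, 3.14].

INTERFACE

Orientations are given as a unit quaternion [w, x, y, z].
In Python, from bench import * gives the robot as it stands.
- The arm moves only by the tool move_arm, never from a script. Its argument "steps" is a list of rows, each a list of 4 numbers: the shift along the world's x, y, z in cm, then the turn about the world's z in rad. A call has 1 to 8 rows; each row is the pose to reach, as a shift and turn from the pose commanded when the call began; what a row does not reach only later rows make up. A row lasts 1/10 s, in which the tool goes at most 50 mm and 8.59 degrees, less where a joint would pass 70% of its speed; a pose out of reach is approached as far as the arm can. A call with a gripper value outside its range is refused whole. "fingers" is the finger opening in cm, from 0 to 9.4, set as the call begins (left out, the last holds). The fingers move at their own pace and stop on an object; "force" is the grip in N (left out, the last holds). Time passes only in rows, so rows that repeat a pose let the fingers close. It gives the time, the measured TCP pose, the force, the opening and the grip force at its end, in the units of the state.
- sense(): the state, without advancing time (a new reading comes with each control period).
- read_camera(name): name is "scene" or "top" or "wrist"; returns the picture (480x640x3 uint8, red, green, blue); there is no depth.
- camera_info(name): a dict with "fx", "fy", "cx", "cy" (pixels), "R" (3x3) and "t" (3): a world point X has camera coordinates R X + t; the wrist camera has in their place "T_tool_cam" (4x4, takes a point from camera to tool coordinates, whose origin is the TCP and whose axes are the flange's). Camera axes: x right, y down, z forward; pixel columns grow to the right and rows downward; lengths in m; the calibration is good to about 2 mm. The wrist camera is an equidistant fisheye: a pixel r from the principal point sees the ray r / f radians off the axis. A picture is of the moment at which its call begins: read the wrist's pose just before it. camera_info takes no time and is no camera call.
- sign_off(): hands the job in; it is judged then, once.
The state is a dict: "clock": time; "q": joint angles; "qd": joint speeds; "joint_torque": joint torques, N m; "position": TCP position; "eef_rot": TCP orientation; "contact_force": force on the tool from outside, world axes, zero at the start; "moment": the same for the moment, N m; "gripper_width": finger opening in m; "gripper_force": force on a finger pad.
Only numpy, scipy, OpenCV 4.12 (cv2) and the standard library are available. Lean on these libraries where they do the work, as an engineer would, in place of code of your own. Each camera call takes 0.05 s, during which the arm holds its last target. There are 200 camera calls.

TASK

The repaired headset is ready: flip the toggle clamp open, and only then lift the headset out of the fixture; leave the clamp open. Hang every headset on the bench over a stand's bar by its crown, one cup on each side and hanging free: the large ones on the higher bar, the small ones on the lower bar. Leave the pliers, loupe, tape and solder spool where they are.

Things in the scene. Friction and masses are not known exactly. Their poses are not given: they have to be found in the camera images.
- large_headset_1: large rigid black headset, 54 (x) x 140 (y) x 122 mm (z), 0.16 kg, symmetric. Origin midway between the cups at the height of their flat feet, z up to the crown; y from cup to cup, band in the y-z plane. Cups 54 x 26 x 60 mm, 88 mm clear between them. Starts in the clamp fixture, crown pad on the block under the clamp's foot, cups 14 mm clear of the bench.
- large_headset_1_crown (a point): centre of the underside of its rubber crown pad, 104 mm above its origin: this rests on a bar. The pad is 24 mm wide (x), 52 mm long (y) and 18 mm thick. Pinch it across x from above, fingertips kept above its underside so that they do not meet the bar or block below.
- large_headset_2: large rigid black headset, 54 (x) x 140 (y) x 122 mm (z), 0.16 kg, symmetric. Origin midway between the cups at the height of their flat feet, z up to the crown; y from cup to cup, band in the y-z plane. Cups 54 x 26 x 60 mm, 88 mm clear between them. Starts standing on the bench; may be absent.
- large_headset_2_crown (a point): centre of the underside of its rubber crown pad, 104 mm above its origin: this rests on a bar. The pad is 24 mm wide (x), 52 mm long (y) and 18 mm thick. Pinch it across x from above, fingertips kept above its underside so that they do not meet the bar or block below.
- small_headset_1: small rigid black headset, 44 (x) x 108 (y) x 96 mm (z), 0.11 kg, symmetric. Origin midway between the cups at the height of their flat feet, z up to the crown; y from cup to cup, band in the y-z plane. Cups 44 x 22 x 44 mm, 64 mm clear between them. Starts standing on the bench; may be absent.
- small_headset_1_crown (a point): centre of the underside of its rubber crown pad, 78 mm above its origin: this rests on a bar. The pad is 24 mm wide (x), 46 mm long (y) and 18 mm thick. Pinch it across x from above, fingertips kept above its underside so that they do not meet the bar or block below.
- small_headset_2: small rigid black headset, 44 (x) x 108 (y) x 96 mm (z), 0.11 kg, symmetric. Origin midway between the cups at the height of their flat feet, z up to the crown; y from cup to cup, band in the y-z plane. Cups 44 x 22 x 44 mm, 64 mm clear between them. Starts standing on the bench; may be absent.
- small_headset_2_crown (a point): centre of the underside of its rubber crown pad, 78 mm above its origin: this rests on a bar. The pad is 24 mm wide (x), 46 mm long (y) and 18 mm thick. Pinch it across x from above, fingertips kept above its underside so that they do not meet the bar or block below.
- high_stand: the higher headset stand, fixed: a round level bar (14 mm thick, 220 mm long) along the stand's y, its top 175 mm above the bench, on a post at each end (posts at y = +-104 mm; room for two headsets about 90 mm apart); feet 130 mm long along x. Origin on the bench under the bar's middle. Either stand may be at the left.
- high_stand_bar (a point): top of the middle of that stand's bar; axes as the stand's (y along the bar). A hung headset that is knocked swings for a few seconds before it rests
- low_stand: the lower headset stand, fixed: a round level bar (14 mm thick, 220 mm long) along the stand's y, its top 125 mm above the bench, on a post at each end (posts at y = +-104 mm; room for two headsets about 90 mm apart); feet 130 mm long along x. Origin on the bench under the bar's middle. Either stand may be at the left.
- low_stand_bar (a point): top of the middle of that stand's bar; axes as the stand's (y along the bar). A hung headset that is knocked swings for a few seconds before it rests
- clamp_fixture: fixed clamp fixture: aluminium plate with a grey block (30 x 36 mm, top 118 mm high) on which the crown of a headset lies, band in the fixture's y-z plane; beside it at +x a post with a toggle clamp. Origin on the bench under the block.
- clamp_seat (a point): centre of the top of the block, on which the crown pad's underside lies
- toggle_clamp (a joint): toggle clamp, rad: steel arm and black handle, one L-shaped piece turning about the fixture's y axis through clamp_pivot. 0: clamped, arm level along the fixture's -x, its rubber foot on the crown pad, handle upright. 1.8: open, arm upright, handle level along +x. Its own weight holds it at either end: past the centre, about 0.8, it drops open by itself, before that it drops shut; about 2 N at the handle.
- clamp_pivot (a point): the clamp's pivot, 85 mm along the fixture's +x from the block's centre and 150 mm above the bench; the arm is 85 mm long
- clamp_handle (a point): middle of the clamp's black handle grip, 75 mm from the pivot; the grip is 16 mm thick (in the swing direction), 24 mm wide and reaches from 35 to 100 mm from the pivot. Push it from the headset's side towards the fixture's +x and down round the pivot.
- pliers: pliers lying loose on the bench; a bystander, leave it where it is
- loupe: loupe lying loose on the bench; a bystander, leave it where it is
- tape_roll: roll of masking tape lying loose on the bench; a bystander, leave it where it is
- solder_spool: spool of solder wire lying loose on the bench; a bystander, leave it where it is

How it is judged:
On the way:
1. the toggle clamp is flipped open while the repaired headset is still on its block (value of joint toggle_clamp above 1.3 rad and distance between large_headset_1_crown and clamp_seat below 0.02 m), for 0.2 s.
At the end, for the whole second after the job is handed in: every headset present hangs at rest, large on the higher bar, small on the lower: crown pad underside's middle within 25 mm sideways of the bar, 95 mm of the bar's middle along it, -8 to +12 mm of its top, upright within 0.3 rad, slower than 0.03 m/s; toggle clamp beyond 1.3 rad (x of large_headset_1_crown in the frame of high_stand_bar between -0.025 and 0.025 m and y of large_headset_1_crown in the frame of high_stand_bar between -0.095 and 0.095 m and z of large_headset_1_crown in the frame of high_stand_bar between -0.008 and 0.012 m and angle between each of large_headset_1, large_headset_2, small_headset_1, small_headset_2's own z axis and vertical below 0.3 rad and contact force between each of large_headset_1, large_headset_2 and high_stand above 0.2 N and linear speed of each of large_headset_1, large_headset_2, small_headset_1, small_headset_2 below 0.03 m/s and x of large_headset_2_crown in the frame of high_stand_bar between -0.025 and 0.025 m and y of large_headset_2_crown in the frame of high_stand_bar between -0.095 and 0.095 m and z of large_headset_2_crown in the frame of high_stand_bar between -0.008 and 0.012 m and x of small_headset_1_crown in the frame of low_stand_bar between -0.025 and 0.025 m and y of small_headset_1_crown in the frame of low_stand_bar between -0.095 and 0.095 m and z of small_headset_1_crown in the frame of low_stand_bar between -0.008 and 0.012 m and contact force between each of small_headset_1, small_headset_2 and low_stand above 0.2 N and x of small_headset_2_crown in the frame of low_stand_bar between -0.025 and 0.025 m and y of small_headset_2_crown in the frame of low_stand_bar between -0.095 and 0.095 m and z of small_headset_2_crown in the frame of low_stand_bar between -0.008 and 0.012 m and value of joint toggle_clamp above 1.3 rad); the robot touches nothing.
It fails at once if the clamped headset is pulled more than 30 mm out of place while the clamp is shut (below 0.7 rad) (distance between large_headset_1_crown and clamp_seat above 0.03 m and value of joint toggle_clamp below 0.7 rad).
It fails at once if the pliers is moved more than 30 mm (distance of pliers from where it was at the start of the episode above 0.03 m).
It fails at once if the loupe is moved more than 30 mm (distance of loupe from where it was at the start of the episode above 0.03 m).
It fails at once if the roll of masking tape is moved more than 30 mm (distance of tape_roll from where it was at the start of the episode above 0.03 m).
It fails at once if the spool of solder wire is moved more than 30 mm (distance of solder_spool from where it was at the start of the episode above 0.03 m).
Of large_headset_2, small_headset_1, small_headset_2 only 2 to 3 are there at a start; the rules pass over those that are not, and their reading is None.
At some moment in a run one of large_headset_2, small_headset_1, small_headset_2 may be knocked a few centimetres aside while the robot is not near it.
It also fails if it takes over 210 s, if anything falls off the work surface, if the arm or the gripper's body presses on something with over 40 N, if the wrist force passes 120 N, or if a joint passes its speed limit or range.

## Working session

There is one attempt and no reset: what is moved stays moved. The work goes in short steps, Python scripts to look and compute and a tool call to move; the robot and the scene stay as the last step left them, time stands still between calls to the robot, and variables do not carry over. Pictures are saved under pics/ and viewed, at most 14 in all, crops included, and the job is handed in when it is done.

Besides the shell and the picture viewer there is one more tool, called by a JSON object that holds its "op" and its "data", one argument or row to a line. move_arm: Moves the arm, as the interface text tells. Its arguments: {"type":"object","properties":{"steps":{"type":"array","items":{"type":"array","items":{"type":"number"}}},"fingers":{"type":"number"},"force":{"type":"number"}},"required":["steps"]}

```bash
mkdir -p pics; python3 - <<'E'
from bench import *
import cv2
for n in("scene","top"):
    im=read_camera(n); cv2.imwrite(f"pics/{n}0.png",im[:,:,::-1]); c=camera_info(n); print(n,c)
print(camera_info("wrist")); s=sense(); print(s["clock"],s["position"],s["eef_rot"])
E
```

```text
scene {'fx': 515.5189199470192, 'fy': 515.5189199470192, 'cx': 323.2720666323024, 'cy': 239.9368986250325, 'R': array([[-0.76449164, -0.64422647, -0.02290832],
       [-0.32180131,  0.4121857 , -0.85237719],
       [ 0.55856642, -0.64426331, -0.52242544]]), 't': array([0.39544656, 0.31484244, 1.13254083])}
top {'fx': 504.9608327656888, 'fy': 504.9608327656888, 'cx': 322.42467075368035, 'cy': 239.67553140398573, 'R': array([[ 0.0253993 , -0.99960447,  0.01207428],
       [-0.98931725, -0.02686861, -0.14328102],
       [ 0.14354877, -0.00830605, -0.98960839]]), 't': array([-0.0488957 ,  0.52824448,  1.26782435])}
{'fx': 371.64829954431775, 'fy': 371.64829954431775, 'cx': 321.49242794204787, 'cy': 237.77319988136784, 'T_tool_cam': array([[ 1.14576353e-04, -9.65955107e-01, -2.58709717e-01,
         7.45075154e-02],
       [ 9.99999835e-01, -3.49161558e-05,  5.73243923e-04,
         4.36083756e-04],
       [-5.62761044e-04, -2.58709740e-01,  9.65954944e-01,
        -1.79973577e-01],
       [ 0.00000000e+00,  0.00000000e+00,  0.00000000e+00,
         1.00000000e+00]])}
0.1 [ 0.19254298 -0.51494215  0.20495177] [-5.22015261e-04  9.84038972e-01  1.77952313e-01 -5.05991630e-05]
```

View pics/scene0.png

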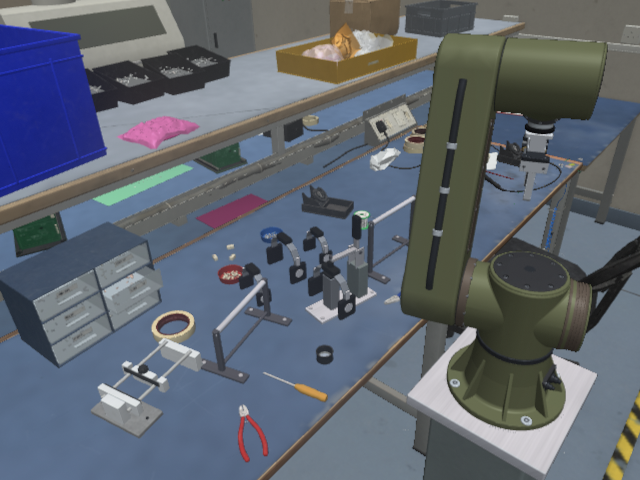

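View pics/top0.png

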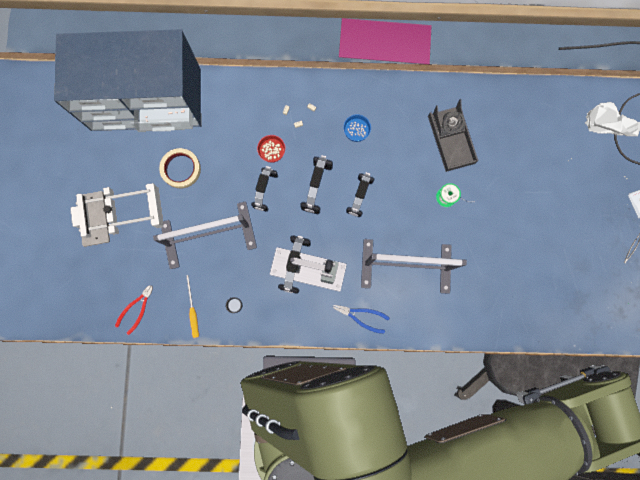

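The scene picture shows the clamp fixture near (340,285), stands at (243,330) and (392,230), and three headsets behind the fixture. The top picture shows small headsets at (264,188) and (361,193), a large one at (317,184), the clamped one at (293,262), and stands at (205,228) and (413,262). I'll enlarge it for pixel accuracy.

```bash
python3 - <<'E'
import cv2
im=cv2.imread("pics/top0.png")[140:335,220:480]; cv2.imwrite("pics/c1.png",cv2.resize(im,None,fx=3,fy=3,interpolation=cv2.INTER_CUBIC))
im=cv2.imread("pics/scene0.png")[185:385,200:430]; cv2.imwrite("pics/c2.png",cv2.resize(im,None,fx=3,fy=3,interpolation=cv2.INTER_CUBIC))
E
```

```text
(no output)
```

View pics/c1.png

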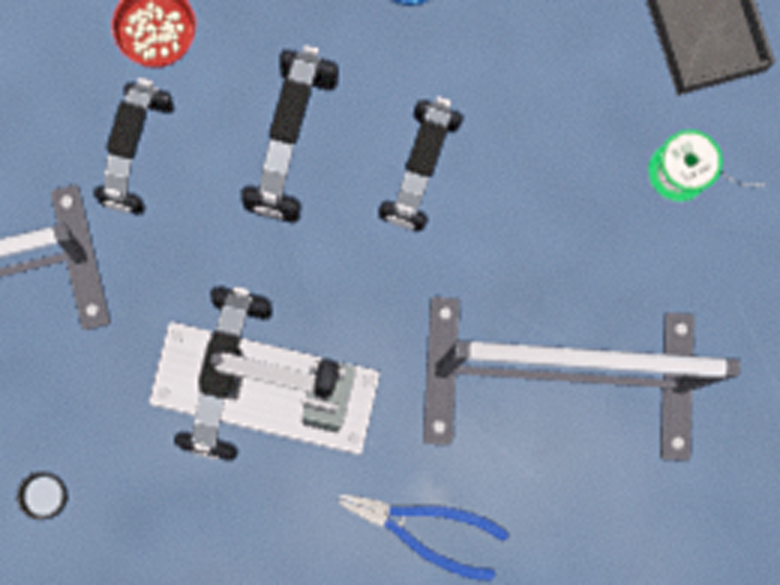

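View pics/c2.png

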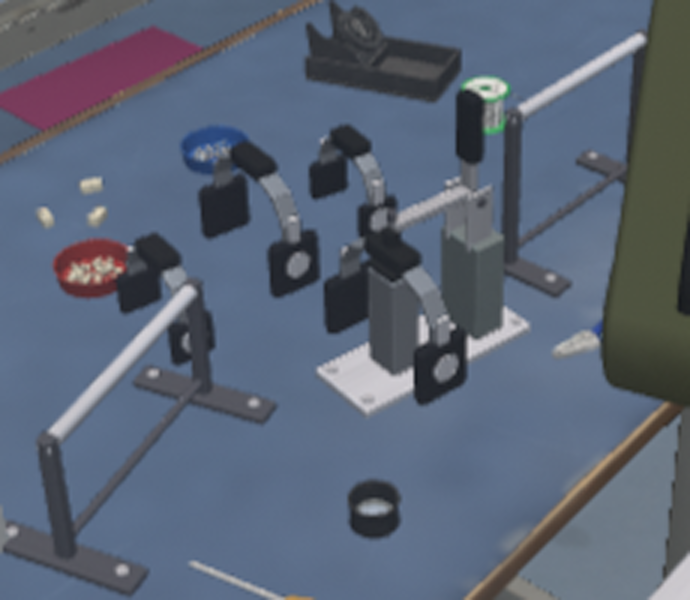

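The crops show pad centres (top crop px): small left (127,131), large (290,112), small right (427,150), clamped (220,366). The handle top is at (326,378) and the right bar runs (468,349) to (728,367). The solder spool is at (690,160), the loupe at (43,496) and the blue pliers at (420,530).

```bash
cat >h.py <<'E'
import numpy as np
from bench import *
def ray(n,u,v):
    c=camera_info(n);R=c["R"];o=-R.T@c["t"];d=R.T@np.array([(u-c["cx"])/c["fx"],(v-c["cy"])/c["fy"],1]);return o,d
def onz(n,u,v,z):
    o,d=ray(n,u,v);return o+d*(z-o[2])/d[2]
def tri(a,b):
    (o,d),(p,e)=a,b
    s=np.linalg.lstsq(np.c_[d,-e],p-o,rcond=None)[0];return (o+d*s[0]+p+e*s[1])/2
E
python3 - <<'E'
from h import *
np.set_printoptions(precision=3,suppress=True)
T=lambda u,v:(220+u/3,140+v/3)
S=lambda u,v:(200+u/3,185+v/3)
print("R bar",tri(ray("top",*T(468,349)),ray("scene",*S(518,112))),tri(ray("top",*T(728,367)),ray("scene",*S(643,40))))
print("L bar",tri(ray("top",240,220),ray("scene",*S(195,290))),tri(ray("top",160,238),ray("scene",*S(52,438))))
for n,z,a,b in[("SL",.096,(131,105),(121,157)),("L",.122,(297,82),(283,142)),("SR",.096,(434,125),(418,175)),("C",.136,(227,333),(210,397)),("Rbar",.175,(468,349),(728,367)),("Lbar",.125,(60,237),(-180,294))]:
    p=onz("top",*T(*a),z);q=onz("top",*T(*b),z);d=p-q
    print(n,(p+q)/2,"len",np.linalg.norm(d),"ang",np.arctan2(d[1],d[0]))
print("handle top",onz("top",*T(326,370),.25), "spool",onz("top",*T(690,160),.04),"loupe",onz("top",*T(43,496),.03),"pliers",onz("top",*T(345,500),.01),onz("top",*T(490,575),.01))
E
```

```text
R bar [ 0.473 -0.16   0.17 ] [ 0.465 -0.363  0.164]
L bar [0.561 0.168 0.117] [0.512 0.36  0.116]
SL [0.659 0.121 0.096] len 0.04530346047354094 ang -0.14278216500361987
L [ 0.672 -0.016  0.122] len 0.051983739239945904 ang -0.1958926332549839
SR [ 0.65  -0.131  0.096] len 0.045100659514780705 ang -0.28741902163330235
C [0.461 0.035 0.136] len 0.052520524557726475 ang -0.22512151782105683
Rbar [ 0.47  -0.258  0.175] len 0.20038020977086363 ang 1.52805034441058
Lbar [0.536 0.261 0.125] len 0.19661143158768704 ang -1.3046507423242564
handle top [ 0.448 -0.048  0.25 ] spool [ 0.661 -0.367  0.04 ] loupe [0.355 0.185 0.03 ] pliers [ 0.359 -0.072  0.01 ] [ 0.298 -0.198  0.01 ]
```

{"op": "move_arm", "data": {
  "steps": [
    [3, 6, 5, -0.1],
    [5, 10, 9, -0.2],
    [8, 14, 14, -0.3],
    [10, 18, 16, -0.4],
    [12.5, 22, 16, -0.5],
    [15, 26.5, 16, -0.583],
    [17, 30.5, 16, -0.583],
    [18.5, 34, 16, -0.583]
  ],
  "fingers": 0,
  "force": 20
}}

```text
clock: 0.9
position: [0.3624, -0.2053, 0.3639]
eef_rot: [0.0, 0.994, -0.113, 0.0]
contact_force: [1.5, -0.4, -0.5]
gripper_width: 0.0337
gripper_force: 0.0
```

{"op": "move_arm", "data": {
  "steps": [
    [2, 4, 0, 0],
    [4, 8, 0, 0],
    [6, 12, 0, 0],
    [7.3, 16.6, 0, 0],
    [7.3, 16.6, -3, 0],
    [7.3, 16.6, -3, 0],
    [7.3, 16.6, -3, 0],
    [7.3, 16.6, -3, 0]
  ]
}}

```text
clock: 1.7
position: [0.4351, -0.042, 0.3347]
eef_rot: [0.0, 0.994, -0.113, 0.001]
contact_force: [0.6, -0.6, -0.3]
gripper_width: 0.0002
gripper_force: 0.0
```

```bash
python3 - <<'E'
from h import *
import cv2
s=sense();print(s["clock"],s["position"],s["eef_rot"],s["gripper_width"])
cv2.imwrite("pics/w1.png",read_camera("wrist")[:,:,::-1])
E
```

```text
1.7 [ 0.43506854 -0.04195639  0.33472444] [ 7.21052437e-05  9.93582021e-01 -1.13112182e-01  6.30400186e-04] 0.00023937468132521954
```

View pics/w1.png

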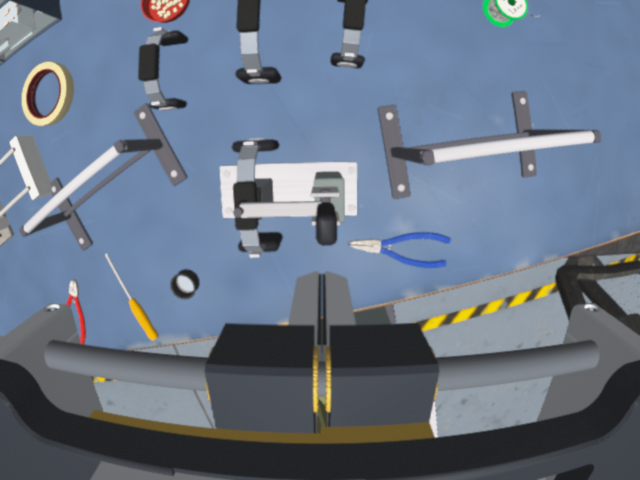

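The wrist picture shows the clamped pad at about (246,193), the handle top at (326,210), and the high bar from (428,156) to (596,136). The arm stopped about 3 cm short of the point I aimed for.

```bash
cat >>h.py <<'E'
from scipy.spatial.transform import Rotation as Ro
def wz(s,u,v,z):
    c=camera_info("wrist");a,b=(u-c["cx"])/c["fx"],(v-c["cy"])/c["fy"];r=np.hypot(a,b)
    d=np.array([np.sin(r)*a/r,np.sin(r)*b/r,np.cos(r)]);T=c["T_tool_cam"]
    q=s["eef_rot"];R=Ro.from_quat([q[1],q[2],q[3],q[0]]).as_matrix()
    o=R@T[:3,3]+s["position"];d=R@T[:3,:3]@d;return (o+d*(z-o[2])/d[2]).round(4)
def yaw(s):
    q=s["eef_rot"];R=Ro.from_quat([q[1],q[2],q[3],q[0]]).as_matrix();return np.arctan2(R[1,0],R[0,0])
E
python3 - <<'E'
from h import *
s=sense();print(yaw(s))
print("pad",wz(s,247,181,.136),wz(s,246,214,.136),"handle",wz(s,326,212,.25),"bar",wz(s,428,156,.175),wz(s,596,136,.175),"lowbar",wz(s,122,148,.125),wz(s,27,230,.125))
E
```

```text
-0.22683507257028152
pad [0.486  0.0244 0.136 ] [0.4526 0.0346 0.136 ] handle [ 0.4571 -0.0512  0.25  ] bar [ 0.4741 -0.1538  0.175 ] [ 0.4647 -0.361   0.175 ] lowbar [0.5619 0.1626 0.125 ] [0.5087 0.3566 0.125 ]
```

{"op": "move_arm", "data": {
  "steps": [
    [1.7, 3.4, 0, 0],
    [1.7, 3.4, 0, 0],
    [1.7, 3.4, -5, 0],
    [1.7, 3.4, -9, 0],
    [1.7, 3.4, -12, 0],
    [1.7, 3.4, -12, 0],
    [1.7, 3.4, -12, 0]
  ]
}}

```text
clock: 2.45
position: [0.4524, -0.0077, 0.215]
eef_rot: [0.0, 0.994, -0.113, 0.001]
contact_force: [0.9, -0.5, 0.6]
gripper_width: 0.0006
gripper_force: 0.0
```

{"op": "move_arm", "data": {
  "steps": [
    [-0.4, -1.5, 0, 0],
    [-0.7, -3, 0, 0],
    [-1, -4.5, -0.5, 0],
    [-1.4, -6, -1, 0],
    [-1.7, -7.5, -2, 0],
    [-2, -8.8, -2.5, 0],
    [-2.2, -9.5, -3, 0],
    [-2.2, -9.5, -3, 0]
  ]
}}

```text
clock: 3.25
position: [0.4303, -0.1029, 0.1845]
eef_rot: [0.0, 0.994, -0.113, 0.001]
contact_force: [0.5, 0.1, 0.4]
gripper_width: 0.0004
gripper_force: 0.0
```

```bash
python3 - <<'E'
from h import *
import cv2
s=sense();print(s["clock"],s["position"],s["contact_force"])
a=read_camera("top")[200:320,230:430,::-1];b=read_camera("scene")[185:305,270:430,::-1]
cv2.imwrite("pics/t2.png",cv2.resize(np.hstack([a,b]),None,fx=2.2,fy=2.2))
E
```

```text
3.25 [ 0.43025241 -0.10288936  0.1845208 ] [0.52987909 0.10942992 0.42046415]
```

View pics/t2.png

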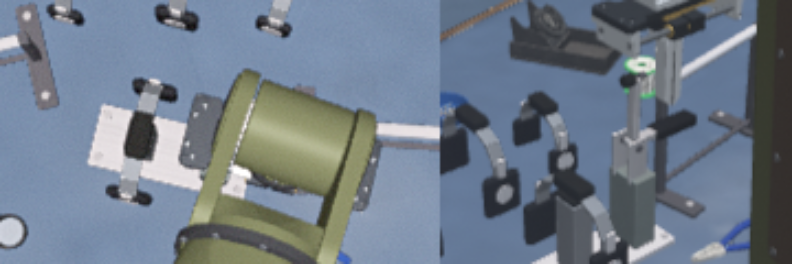

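The clamp is open: the arm is upright with its foot at about (628,80), and the handle is level at (672,125). The headset pad is still on its block at (141,135). I'll lift out and go above the pad.

{"op": "move_arm", "data": {
  "steps": [
    [0, 0, 5, 0],
    [0, 0, 10, 0],
    [0, 0, 11.5, 0],
    [1, 5, 11.5, 0],
    [2, 10, 11.5, 0],
    [3.4, 14.1, 10, 0],
    [3.4, 14.1, 7.5, 0],
    [3.4, 14.1, 7.5, 0]
  ],
  "fingers": 5
}}

```text
clock: 4.15
position: [0.4631, 0.0404, 0.2566]
eef_rot: [0.0, 0.994, -0.111, -0.002]
contact_force: [0.0, -0.2, -0.8]
gripper_width: 0.0496
gripper_force: 0.0
```

```bash
python3 - <<'E'
from h import *
import cv2
s=sense();print(s["clock"],s["position"],yaw(s),s["gripper_width"])
cv2.imwrite("pics/w2.png",read_camera("wrist")[:,:,::-1])
E
```

```text
4.15 [0.46307034 0.04035326 0.25661516] -0.22236795223837902 0.04955819956101818
```

View pics/w2.png

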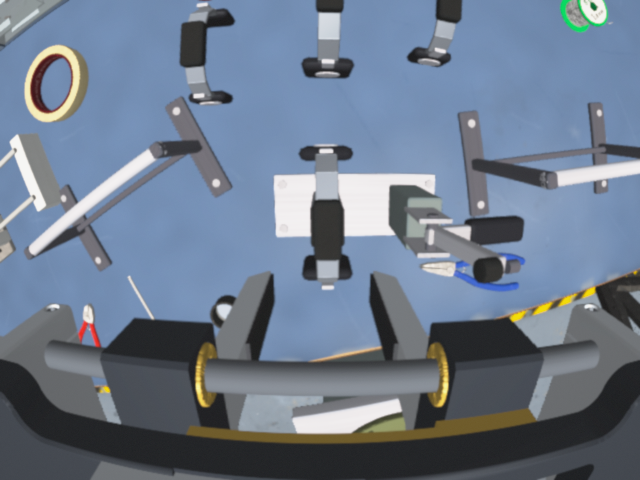

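The pad spans about (311–344, 199–252). The open clamp arm's tip is at (488,268).

```bash
python3 - <<'E'
from h import *
s=sense()
print(wz(s,327.5,199,.136),wz(s,327.5,252,.136),"mid",(wz(s,327.5,199,.136)+wz(s,327.5,252,.136))/2, "edges",wz(s,311,226,.136),wz(s,344,226,.136),"foot",wz(s,476,268,.236),wz(s,488,268,.24))
E
```

```text
[0.4884 0.0279 0.136 ] [0.4439 0.0378 0.136 ] mid [0.46615 0.03285 0.136  ] edges [0.4692 0.0463 0.136 ] [0.4631 0.0194 0.136 ] foot [ 0.4437 -0.0542  0.236 ] [ 0.4435 -0.0607  0.24  ]
```

{"op": "move_arm", "data": {
  "steps": [
    [0.4, -0.1, -2, 0],
    [0.4, -0.1, -5, 0],
    [0.4, -0.1, -8, 0],
    [0.4, -0.1, -10, 0],
    [0.4, -0.1, -12, 0],
    [0.4, -0.1, -13, 0],
    [0.4, -0.1, -13, 0]
  ]
}}

```text
clock: 4.9
position: [0.4681, 0.0374, 0.1288]
eef_rot: [0.0, 0.994, -0.113, -0.0]
contact_force: [0.4, -0.4, 0.5]
gripper_width: 0.0499
gripper_force: 0.0
```

{"op": "move_arm", "data": {
  "steps": [
    [0, 0, 0, 0],
    [0, 0, 0, 0],
    [0, 0, 0, 0],
    [0, 0, 0, 0],
    [0, 0, 0, 0]
  ],
  "fingers": 1.5,
  "force": 25
}}

```text
clock: 5.4
position: [0.4683, 0.0378, 0.1292]
eef_rot: [0.0, 0.994, -0.112, 0.001]
contact_force: [-1.2, -2.1, 6.0]
gripper_width: 0.0233
gripper_force: 25.0
```

{"op": "move_arm", "data": {
  "steps": [
    [0, 0, 1, 0],
    [0, 0, 4, 0],
    [0, 0, 8, 0],
    [0, 0, 13, 0],
    [0, 0, 18, 0],
    [0, 0, 23, 0],
    [0, 0, 28, 0],
    [0, 0, 28, 0]
  ]
}}

```text
clock: 6.2
position: [0.4684, 0.038, 0.4153]
eef_rot: [-0.001, 0.994, -0.112, 0.005]
contact_force: [0.9, -0.4, -2.9]
gripper_width: 0.0237
gripper_force: 25.0
```

{"op": "move_arm", "data": {
  "steps": [
    [0, -3, 0, 0.03],
    [0, -7, 0, 0.06],
    [0, -12, 0, 0.1],
    [0, -17, 0, 0.14],
    [0, -22, 0, 0.18],
    [0, -27, 0, 0.18],
    [0, -31, 0, 0.18],
    [0, -34, 0, 0.18]
  ]
}}

```text
clock: 7.0
position: [0.4673, -0.3043, 0.4073]
eef_rot: [-0.001, 1.0, -0.023, -0.001]
contact_force: [-0.6, 0.6, -1.2]
gripper_width: 0.0233
gripper_force: 25.0
```

{"op": "move_arm", "data": {
  "steps": [
    [0, 0, 0, 0],
    [0, 0, 0, 0],
    [0, 0, 0, 0]
  ]
}}

```text
clock: 7.3
position: [0.468, -0.3012, 0.4084]
eef_rot: [-0.0, 1.0, -0.022, -0.0]
contact_force: [0.2, 0.2, -1.6]
gripper_width: 0.0234
gripper_force: 25.0
```

```bash
python3 - <<'E'
from h import *
import cv2
s=sense();print(s["clock"],s["position"],yaw(s),s["gripper_width"])
cv2.imwrite("pics/w3.png",read_camera("wrist")[:,:,::-1])
E
```

```text
7.3 [ 0.4680391  -0.30122118  0.40844604] -0.04433502324308283 0.02339157998451945
```

View pics/w3.png

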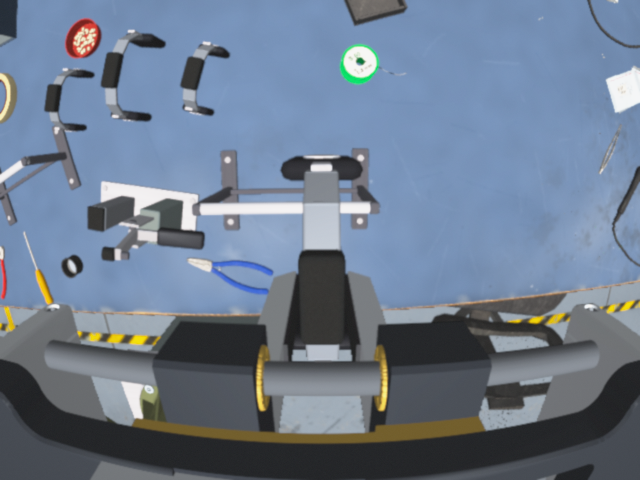

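The headset is held square over the high bar, which runs (200,208) to (375,208). I'll lower it.

{"op": "move_arm", "data": {
  "steps": [
    [0, 0, -4, 0],
    [0, 0, -8, 0],
    [0, 0, -12, 0],
    [0, 0, -16, 0],
    [0, 0, -19, 0],
    [0, 0, -21, 0],
    [0, 0, -21.5, 0],
    [0, 0, -21.9, 0]
  ]
}}

```text
clock: 8.15
position: [0.4684, -0.3017, 0.1901]
eef_rot: [0.0, 1.0, -0.022, 0.0]
contact_force: [0.2, -0.2, -1.8]
gripper_width: 0.0239
gripper_force: 25.0
```

{"op": "move_arm", "data": {
  "steps": [
    [0, 0, 0, 0],
    [0, 0, -0.2, 0],
    [0, 0, -0.2, 0],
    [0, 0, -0.2, 0]
  ]
}}

```text
clock: 8.55
position: [0.4681, -0.3022, 0.188]
eef_rot: [0.0, 1.0, -0.023, 0.0]
contact_force: [-0.2, 0.0, -2.0]
gripper_width: 0.0236
gripper_force: 25.0
```

{"op": "move_arm", "data": {
  "steps": [
    [0, 0, -0.15, 0],
    [0, 0, -0.15, 0],
    [0, 0, -0.3, 0],
    [0, 0, -0.3, 0],
    [0, 0, -0.3, 0]
  ]
}}

```text
clock: 9.05
position: [0.4683, -0.3023, 0.1861]
eef_rot: [0.001, 1.0, -0.023, 0.001]
contact_force: [-3.4, 1.9, 11.8]
gripper_width: 0.0236
gripper_force: 25.0
```

Contact with the bar. Opening, then lifting away.

{"op": "move_arm", "data": {
  "steps": [
    [0, 0, 0, 0],
    [0, 0, 0, 0],
    [0, 0, 0, 0],
    [0, 0, 0.5, 0],
    [0, 0, 3, 0],
    [0, 0, 8, 0],
    [0, 0, 12, 0],
    [0, 0, 16, 0]
  ],
  "fingers": 5
}}

```text
clock: 9.85
position: [0.4678, -0.3019, 0.3468]
eef_rot: [0.0, 1.0, -0.023, 0.0]
contact_force: [0.1, -0.5, -0.8]
gripper_width: 0.05
gripper_force: 0.0
```

```bash
python3 - <<'E'
from h import *
import cv2
s=sense();print(s["clock"],s["position"],yaw(s),s["gripper_width"])
w=read_camera("wrist");t=read_camera("top")
cv2.imwrite("pics/w4.png",cv2.resize(np.hstack([w[:330],np.pad(t[130:330,140:480],((0,130),(0,0),(0,0)))])[:,:,::-1],(800,269)))
cv2.imwrite("pics/t4.png",cv2.resize(t[140:335,220:480,::-1],None,fx=3,fy=3,interpolation=cv2.INTER_CUBIC))
E
```

```text
9.85 [ 0.46775397 -0.30193014  0.34681485] -0.045184883357334595 0.050006836182154846
```

View pics/w4.png

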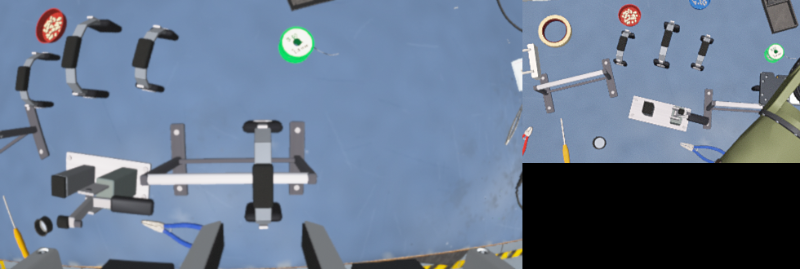

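Large headset 1 hangs across the high bar (pad at (262,185)), and the other three look unmoved. On to the large standing headset.

{"op": "move_arm", "data": {
  "steps": [
    [3, 4, 0, -0.05],
    [5.5, 8, 0, -0.1],
    [8.5, 12.5, 0, -0.15],
    [11.5, 17, -1, -0.15],
    [14.5, 21.5, -3, -0.15],
    [17, 25.5, -5, -0.15],
    [19, 28.6, -7, -0.15],
    [19, 28.6, -8, -0.15]
  ]
}}

```text
clock: 10.75
position: [0.6588, -0.0121, 0.2614]
eef_rot: [-0.0, 0.995, -0.096, -0.002]
contact_force: [0.3, -0.7, -1.1]
gripper_width: 0.0501
gripper_force: 0.0
```

{"op": "move_arm", "data": {
  "steps": [
    [0, 0, 0, 0],
    [0, 0, 0, 0],
    [0, 0, 0, 0]
  ]
}}

```text
clock: 11.05
position: [0.6579, -0.0176, 0.2662]
eef_rot: [0.0, 0.995, -0.098, 0.001]
contact_force: [0.7, 0.3, 0.1]
gripper_width: 0.0499
gripper_force: 0.0
```

```bash
cat >pad.py <<'E'
from h import *
import cv2,sys
z=float(sys.argv[1]);yw=float(sys.argv[2]) if len(sys.argv)>2 else None
s=sense();w=read_camera("wrist");cv2.imwrite("pics/wp_%d.png"%(s["clock"]*100),w[:,:,::-1])
print(s["clock"],s["position"].round(4),yaw(s).round(3))
m=(w.max(2)<50).astype(np.uint8);m[300:]=0
m=cv2.morphologyEx(m,cv2.MORPH_OPEN,np.ones((5,5)))
for c in cv2.findContours(m,cv2.RETR_EXTERNAL,cv2.CHAIN_APPROX_NONE)[0]:
    if cv2.contourArea(c)<250: continue
    P=np.array([wz(s,*p[0],z)[:2] for p in c],np.float32)*1000
    (cx,cy),(a,b),ang=cv2.minAreaRect(P);t=np.deg2rad(ang if a>b else ang+90);t=(t+np.pi/2)%np.pi-np.pi/2
    u=c[:,0].mean(0).round();print("px",u,"xy",round(cx/1000,4),round(cy/1000,4),"size",round(max(a,b)),round(min(a,b)),"ang",round(t,3))
E
python3 pad.py .122
```

```text
11.05 [ 0.6579 -0.0176  0.2662] -0.197
px [571. 283.] xy 0.5396 -0.2796 size 60 21 ang 0.872
```

```bash
ls pics/wp*
```

```text
pics/wp_1105.png
```

View pics/wp_1105.png

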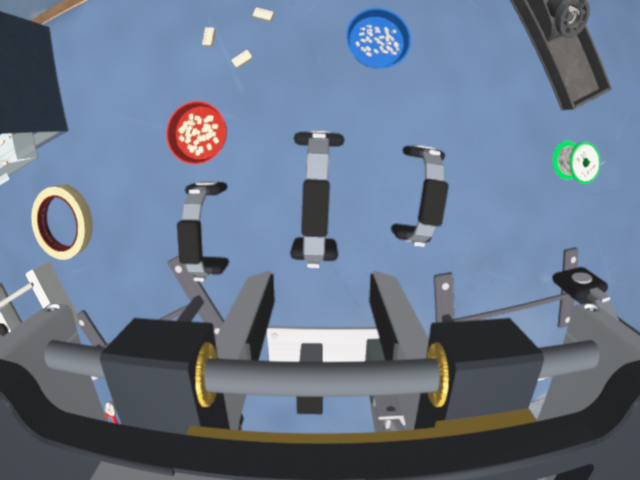

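Pads: large (315,208), small left (190,241), small right (433,203). The dark threshold needs checking.

```bash
python3 - <<'E'
import cv2,numpy as np
from h import *
w=cv2.imread("pics/wp_1105.png");print(w[208,315],w[241,190],w[203,433],w[140,310],w[170,316])
m=(w.max(2)<60)[170:245,290:345];ys,xs=np.where(m);print(xs.min()+290,xs.max()+290,ys.min()+170,ys.max()+170)
s=sense();a,b=wz(s,317,180,.122),wz(s,315,237,.122);d=a-b;print((a+b)/2,np.arctan2(d[1],d[0]),np.linalg.norm(d))
for a,b in[((191,220),(189,263)),((435,181),(431,225))]:
  a,b=wz(s,*a,.096),wz(s,*b,.096);d=a-b;print((a+b)/2,np.arctan2(d[1],d[0]),np.linalg.norm(d))
E
```

```text
[51 53 55] [54 55 56] [50 52 53] [136 129 124] [202 191 185]
294 335 180 244
[ 0.6733 -0.0165  0.122 ] -0.23464068556419396 0.05161433909293039
[0.6617 0.1179 0.096 ] -0.3409789534963491 0.04605127576951586
[ 0.65265 -0.12935  0.096  ] -0.2312205879435093 0.044072894164100505
```

{"op": "move_arm", "data": {
  "steps": [
    [1, 0.1, -3, -0.01],
    [1.5, 0.1, -7, -0.01],
    [1.5, 0.1, -11, -0.01],
    [1.5, 0.1, -14, -0.01],
    [1.5, 0.1, -15.6, -0.01],
    [1.5, 0.1, -15.6, -0.01],
    [1.5, 0.1, -15.6, -0.01]
  ]
}}

```text
clock: 11.8
position: [0.6737, -0.0155, 0.1106]
eef_rot: [-0.0, 0.995, -0.103, 0.001]
contact_force: [0.4, -0.9, 0.7]
gripper_width: 0.0496
gripper_force: 0.0
```

{"op": "move_arm", "data": {
  "steps": [
    [0, 0, 0, 0],
    [0, 0, 0, 0],
    [0, 0, 0, 0],
    [0, 0, 0, 0],
    [0, 0, 0, 0]
  ],
  "fingers": 1.5
}}

```text
clock: 12.3
position: [0.6732, -0.0151, 0.1091]
eef_rot: [-0.0, 0.995, -0.102, 0.0]
contact_force: [-0.7, 0.8, 3.5]
gripper_width: 0.0235
gripper_force: 24.8
```

{"op": "move_arm", "data": {
  "steps": [
    [0, 0, 1, 0],
    [0, 0, 4, 0],
    [0, 0, 8, 0],
    [0, 0, 13, 0],
    [-1, 0, 18, 0],
    [-4, 0, 23, 0],
    [-7, 0, 28, 0],
    [-10, 0, 30, 0]
  ]
}}

```text
clock: 13.1
position: [0.5739, -0.0151, 0.4094]
eef_rot: [-0.0, 0.995, -0.102, 0.001]
contact_force: [0.5, -1.3, -1.0]
gripper_width: 0.0237
gripper_force: 24.8
```

{"op": "move_arm", "data": {
  "steps": [
    [-2, -3, 0, 0.03],
    [-4, -7, 0, 0.07],
    [-6.5, -11.5, 0, 0.12],
    [-9, -16, 0, 0.16],
    [-10.2, -19.4, 0, 0.16],
    [-10.2, -19.4, 0, 0.16],
    [-10.2, -19.4, 0, 0.16],
    [-10.2, -19.4, 0, 0.16]
  ]
}}

```text
clock: 13.9
position: [0.4731, -0.2083, 0.4071]
eef_rot: [-0.0, 1.0, -0.022, 0.0]
contact_force: [-0.2, -0.1, -1.1]
gripper_width: 0.0237
gripper_force: 24.9
```

{"op": "move_arm", "data": {
  "steps": [
    [0, 0, -4, 0],
    [0, 0, -8, 0],
    [0, 0, -12, 0],
    [0, 0, -16, 0],
    [0, 0, -20, 0],
    [0, 0, -21.5, 0],
    [0, 0, -22.2, 0],
    [0, 0, -22.2, 0]
  ]
}}

```text
clock: 14.7
position: [0.4732, -0.2083, 0.1848]
eef_rot: [-0.0, 1.0, -0.022, -0.0]
contact_force: [0.3, -0.4, -0.9]
gripper_width: 0.0236
gripper_force: 24.9
```

{"op": "move_arm", "data": {
  "steps": [
    [0, 0, -0.2, 0],
    [0, 0, -0.2, 0],
    [0, 0, -0.4, 0],
    [0, 0, -0.4, 0],
    [0, 0, -0.4, 0]
  ]
}}

```text
clock: 15.2
position: [0.4728, -0.2092, 0.1811]
eef_rot: [0.0, 1.0, -0.023, 0.0]
contact_force: [0.5, -1.0, -0.9]
gripper_width: 0.0239
gripper_force: 24.9
```

{"op": "move_arm", "data": {
  "steps": [
    [0, 0, -0.15, 0],
    [0, 0, -0.15, 0],
    [0, 0, -0.15, 0],
    [0, 0, -0.15, 0]
  ]
}}

```text
clock: 15.6
position: [0.473, -0.2092, 0.1799]
eef_rot: [0.0, 1.0, -0.023, 0.0]
contact_force: [-1.7, 0.4, 5.6]
gripper_width: 0.0236
gripper_force: 24.9
```

{"op": "move_arm", "data": {
  "steps": [
    [0, 0, 0, 0],
    [0, 0, 0, 0],
    [0, 0, 0, 0],
    [0, 0, 0.5, 0],
    [0, 0, 3, 0],
    [0, 0, 8, 0],
    [0, 0, 13, 0],
    [0, 0, 16, 0]
  ],
  "fingers": 5
}}

```text
clock: 16.4
position: [0.4729, -0.2092, 0.3437]
eef_rot: [0.001, 1.0, -0.023, 0.002]
contact_force: [0.2, 0.3, 0.6]
gripper_width: 0.0503
gripper_force: 0.0
```

{"op": "move_arm", "data": {
  "steps": [
    [3, 1.5, 0, -0.05],
    [7, 3.5, 0, -0.1],
    [11, 5.5, -1, -0.15],
    [14.5, 7.5, -4, -0.2],
    [16.5, 7.9, -7, -0.2],
    [16.5, 7.9, -9, -0.2],
    [16.5, 7.9, -9, -0.2],
    [16.5, 7.9, -9, -0.2]
  ]
}}

```text
clock: 17.2
position: [0.6378, -0.1303, 0.2506]
eef_rot: [0.0, 0.992, -0.122, 0.0]
contact_force: [-0.1, -0.5, -0.0]
gripper_width: 0.05
gripper_force: 0.0
```

```bash
sed -i 's/<50)/<64)/; s/m\[300:\]=0/m[270:]=0/' pad.py; python3 pad.py .096; python3 - <<'E'
from h import *
import cv2
t=read_camera("top");cv2.imwrite("pics/t5.png",t[:,:,::-1])
E
ls pics
```

```text
17.2 [ 0.6378 -0.1303  0.2506] -0.245
px [ 96. 254.] xy 0.6657 0.1143 size 35 29 ang -0.227
px [318. 206.] xy 0.6533 -0.1316 size 44 21 ang -0.315
px [525.  31.] xy 0.7816 -0.3767 size 72 12 ang 0.298
px [470.  44.] xy 0.7734 -0.3098 size 100 9 ang 0.301
c1.png
c2.png
scene0.png
t2.png
t4.png
t5.png
top0.png
w1.png
w2.png
w3.png
w4.png
wp_1105.png
wp_1720.png
```

{"op": "move_arm", "data": {
  "steps": [
    [1, -0.1, -4, -0.05],
    [1.5, -0.1, -8, -0.05],
    [1.5, -0.1, -12, -0.05],
    [1.5, -0.1, -15, -0.05],
    [1.5, -0.1, -16.6, -0.05],
    [1.5, -0.1, -16.6, -0.05],
    [1.5, -0.1, -16.6, -0.05]
  ]
}}

```text
clock: 18.0
position: [0.6537, -0.1314, 0.0856]
eef_rot: [0.0, 0.989, -0.147, 0.001]
contact_force: [-0.1, 0.8, -0.4]
gripper_width: 0.0497
gripper_force: 0.0
```

{"op": "move_arm", "data": {
  "steps": [
    [0, 0, 0, 0],
    [0, 0, 0, 0],
    [0, 0, 0, 0],
    [0, 0, 0, 0],
    [0, 0, 0, 0]
  ],
  "fingers": 1.5
}}

```text
clock: 18.5
position: [0.653, -0.1311, 0.084]
eef_rot: [0.0, 0.989, -0.147, 0.0]
contact_force: [-1.1, 0.4, 4.1]
gripper_width: 0.0236
gripper_force: 24.9
```

{"op": "move_arm", "data": {
  "steps": [
    [0, 0, 1, 0],
    [0, 0, 4, 0],
    [0, 0, 8, 0],
    [0, 0, 13, 0],
    [-1, 1, 18, 0],
    [-4, 4, 23, 0.1],
    [-6, 8, 25, 0.2],
    [-7, 12, 25, 0.3]
  ]
}}

```text
clock: 19.3
position: [0.5831, -0.0147, 0.3369]
eef_rot: [0.0, 1.0, 0.003, 0.003]
contact_force: [0.8, 1.1, -1.6]
gripper_width: 0.0241
gripper_force: 24.9
```

{"op": "move_arm", "data": {
  "steps": [
    [-1, 4, 0, 0.05],
    [-2, 8, 0, 0.12],
    [-3, 13, 0, 0.19],
    [-4, 18, 0, 0.26],
    [-5, 23, 0, 0.26],
    [-5.6, 27.5, 0, 0.26],
    [-6, 31, 0, 0.26],
    [-6, 31.9, 0, 0.26]
  ]
}}

```text
clock: 20.1
position: [0.5227, 0.3073, 0.3329]
eef_rot: [-0.0, 0.991, 0.134, -0.0]
contact_force: [-0.2, -0.6, -1.6]
gripper_width: 0.0238
gripper_force: 24.9
```

{"op": "move_arm", "data": {
  "steps": [
    [0, 0, 0, 0],
    [0, 0, 0, 0],
    [0, 0, 0, 0]
  ]
}}

```text
clock: 20.4
position: [0.5244, 0.3029, 0.3332]
eef_rot: [0.0, 0.991, 0.131, 0.0]
contact_force: [0.3, 0.3, -2.4]
gripper_width: 0.0237
gripper_force: 24.9
```

```bash
python3 pad.py .096|head -1
```

```text
20.4 [0.5244 0.3029 0.3332] 0.263
```

```bash
cp $(ls -t pics/wp*|head -1) pics/w6.png
```

```text
(no output)
```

View pics/w6.png

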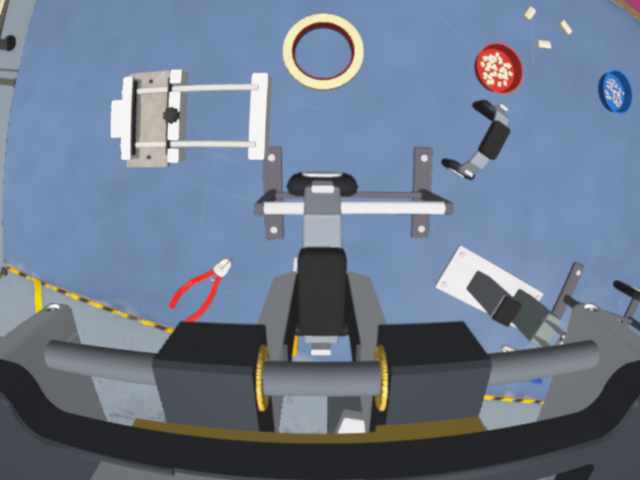

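The small headset is held square over the low bar, which runs (262,208) to (447,207), with the far slot under it. Lowering.

{"op": "move_arm", "data": {
  "steps": [
    [0, 0, -4, 0],
    [0, 0, -8, 0],
    [0, 0, -12, 0],
    [0, 0, -16, 0],
    [0, 0, -18.5, 0],
    [0, 0, -19.5, 0],
    [0, 0, -20, 0],
    [0, 0, -20, 0]
  ]
}}

```text
clock: 21.25
position: [0.5245, 0.3041, 0.1337]
eef_rot: [-0.0, 0.991, 0.132, 0.001]
contact_force: [-1.0, -0.3, -0.3]
gripper_width: 0.0239
gripper_force: 24.9
```

{"op": "move_arm", "data": {
  "steps": [
    [0, 0, -0.2, 0],
    [0, 0, -0.2, 0],
    [0, 0, -0.3, 0],
    [0, 0, -0.3, 0],
    [0, 0, -0.3, 0]
  ]
}}

```text
clock: 21.75
position: [0.5243, 0.3044, 0.1307]
eef_rot: [-0.0, 0.991, 0.132, 0.001]
contact_force: [-1.9, -0.3, 6.3]
gripper_width: 0.0235
gripper_force: 24.9
```

{"op": "move_arm", "data": {
  "steps": [
    [0, 0, 0, 0],
    [0, 0, 0, 0],
    [0, 0, 0, 0],
    [0, 0, 0.5, 0],
    [0, 0, 3, 0],
    [0, 0, 8, 0],
    [0, 0, 13, 0],
    [0, 0, 16, 0]
  ],
  "fingers": 5
}}

```text
clock: 22.55
position: [0.5242, 0.3044, 0.2945]
eef_rot: [-0.001, 0.991, 0.132, 0.002]
contact_force: [1.0, 0.9, -0.2]
gripper_width: 0.0499
gripper_force: 0.0
```

{"op": "move_arm", "data": {
  "steps": [
    [2, -3, 0, -0.1],
    [5, -7.5, 0, -0.22],
    [8, -12, 0, -0.34],
    [11, -16.5, -2, -0.46],
    [12, -18.5, -4, -0.5],
    [12, -18.5, -4, -0.5],
    [12, -18.5, -4, -0.5],
    [12, -18.5, -4, -0.5]
  ]
}}

```text
clock: 23.35
position: [0.6438, 0.1203, 0.2511]
eef_rot: [-0.0, 0.993, -0.117, 0.001]
contact_force: [0.1, -0.4, -0.1]
gripper_width: 0.0498
gripper_force: 0.0
```

```bash
python3 pad.py .096
```

```text
23.35 [0.6438 0.1203 0.2511] -0.234
px [608. 253.] xy 0.5314 -0.2059 size 74 21 ang 1.086
px [315. 204.] xy 0.6617 0.1215 size 43 20 ang -0.235
px [618.  41.] xy 0.7776 -0.2628 size 109 21 ang 0.302
px [79. 43.] xy 0.9042 0.331 size 206 91 ang 1.046
```

{"op": "move_arm", "data": {
  "steps": [
    [1, 0.1, -4, 0],
    [1.7, 0.1, -8, 0],
    [1.7, 0.1, -12, 0],
    [1.7, 0.1, -15, 0],
    [1.7, 0.1, -16.6, 0],
    [1.7, 0.1, -16.6, 0],
    [1.7, 0.1, -16.6, 0]
  ]
}}

```text
clock: 24.1
position: [0.6617, 0.1208, 0.0858]
eef_rot: [-0.0, 0.993, -0.117, 0.001]
contact_force: [1.0, 0.3, 0.7]
gripper_width: 0.0504
gripper_force: 0.0
```

{"op": "move_arm", "data": {
  "steps": [
    [0, 0, 0, 0],
    [0, 0, 0, 0],
    [0, 0, 0, 0],
    [0, 0, 0, 0],
    [0, 0, 0, 0]
  ],
  "fingers": 1.5
}}

```text
clock: 24.6
position: [0.6612, 0.1202, 0.0844]
eef_rot: [-0.0, 0.993, -0.117, 0.0]
contact_force: [-0.5, 0.1, 3.6]
gripper_width: 0.0236
gripper_force: 24.9
```

{"op": "move_arm", "data": {
  "steps": [
    [0, 0, 1, 0],
    [0, 0, 4, 0],
    [0, 0, 8, 0],
    [0, 0, 13, 0],
    [0, 0, 18, 0],
    [0, 0, 22, 0],
    [0, 0, 22, 0],
    [0, 0, 22, 0]
  ]
}}

```text
clock: 25.4
position: [0.6609, 0.1202, 0.3043]
eef_rot: [-0.0, 0.993, -0.117, 0.0]
contact_force: [0.0, -0.1, -1.8]
gripper_width: 0.0237
gripper_force: 24.9
```

{"op": "move_arm", "data": {
  "steps": [
    [-2, 2, 0, 0.08],
    [-4.5, 4, 0, 0.2],
    [-7.5, 6.5, 0, 0.32],
    [-10, 8.7, 0, 0.44],
    [-11.3, 9.6, 0, 0.5],
    [-11.3, 9.6, 0, 0.5],
    [-11.3, 9.6, 0, 0.5],
    [-11.3, 9.6, 0, 0.5]
  ]
}}

```text
clock: 26.2
position: [0.5484, 0.2155, 0.3029]
eef_rot: [0.0, 0.991, 0.131, -0.001]
contact_force: [0.5, -0.6, -0.9]
gripper_width: 0.0236
gripper_force: 24.9
```

{"op": "move_arm", "data": {
  "steps": [
    [0, 0, -4, 0],
    [0, 0, -8, 0],
    [0, 0, -12, 0],
    [0, 0, -15, 0],
    [0, 0, -16.5, 0],
    [0, 0, -17.1, 0],
    [0, 0, -17.1, 0]
  ]
}}

```text
clock: 26.9
position: [0.5483, 0.2157, 0.1324]
eef_rot: [0.0, 0.991, 0.131, -0.0]
contact_force: [-0.5, -0.2, 0.0]
gripper_width: 0.0234
gripper_force: 25.0
```

{"op": "move_arm", "data": {
  "steps": [
    [0, 0, -0.2, 0],
    [0, 0, -0.2, 0],
    [0, 0, -0.3, 0],
    [0, 0, -0.3, 0],
    [0, 0, -0.3, 0]
  ]
}}

```text
clock: 27.4
position: [0.5483, 0.2162, 0.1308]
eef_rot: [0.0, 0.991, 0.132, 0.001]
contact_force: [-1.6, -0.7, 6.0]
gripper_width: 0.0238
gripper_force: 25.0
```

Release, rise, and back off to the middle for a final look.

{"op": "move_arm", "data": {
  "steps": [
    [0, 0, 0, 0],
    [0, 0, 0, 0],
    [0, 0, 0, 0],
    [0, 0, 0.5, 0],
    [0, 0, 3, 0],
    [0, 0, 8, 0],
    [0, 0, 13, 0],
    [0, 0, 18, 0]
  ],
  "fingers": 5
}}

```text
clock: 28.2
position: [0.5476, 0.2161, 0.3123]
eef_rot: [-0.0, 0.991, 0.132, 0.0]
contact_force: [0.3, -0.3, 0.2]
gripper_width: 0.0503
gripper_force: 0.0
```

{"op": "move_arm", "data": {
  "steps": [
    [-2, -4, 3, -0.05],
    [-4, -8, 6, -0.1],
    [-6, -12, 9, -0.15],
    [-8, -16, 10, -0.2],
    [-10, -20, 10, -0.25],
    [-11, -23, 10, -0.26],
    [-11, -23, 10, -0.26],
    [-11, -23, 10, -0.26]
  ]
}}

```text
clock: 29.0
position: [0.4379, -0.014, 0.4103]
eef_rot: [-0.0, 1.0, 0.002, 0.0]
contact_force: [0.2, 0.1, -0.0]
gripper_width: 0.0499
gripper_force: 0.0
```

{"op": "move_arm", "data": {
  "steps": [
    [0, 0, 0, 0],
    [0, 0, 0, 0],
    [0, 0, 0, 0],
    [0, 0, 0, 0],
    [0, 0, 0, 0],
    [0, 0, 0, 0],
    [0, 0, 0, 0],
    [0, 0, 0, 0]
  ]
}}

```text
clock: 29.8
position: [0.438, -0.0138, 0.4099]
eef_rot: [0.0, 1.0, 0.002, -0.0]
contact_force: [0.2, -0.2, 0.6]
gripper_width: 0.0501
gripper_force: 0.0
```

```bash
python3 - <<'E'
from h import *
import cv2
w=read_camera("wrist")[:300];t=read_camera("top");s=read_camera("scene")[170:400,180:480]
cv2.imwrite("pics/f.png",np.vstack([cv2.resize(w,(640,300)),np.hstack([cv2.resize(t[130:350,140:480],(340,220)),cv2.resize(s,(300,220))])])[:,:,::-1])
E
```

```text
(no output)
```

View pics/f.png

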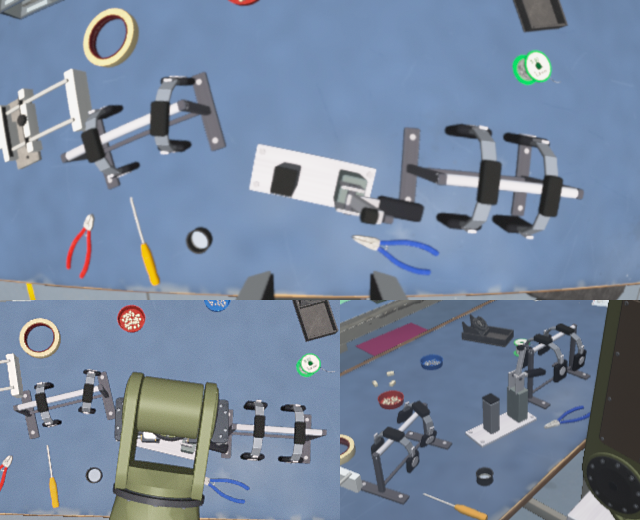

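All four headsets hang: the large ones at (488,183) and (551,190), the small ones at (92,145) and (160,118). The clamp is open and the loose items haven't moved. I'll let any swing settle, then hand in.

{"op": "move_arm", "data": {
  "steps": [
    [0, 0, 0, 0],
    [0, 0, 0, 0],
    [0, 0, 0, 0],
    [0, 0, 0, 0],
    [0, 0, 0, 0],
    [0, 0, 0, 0],
    [0, 0, 0, 0],
    [0, 0, 0, 0]
  ]
}}

```text
clock: 30.75
position: [0.438, -0.0138, 0.4099]
eef_rot: [-0.0, 1.0, 0.002, 0.0]
contact_force: [-1.5, -0.4, -0.1]
gripper_width: 0.0499
gripper_force: 0.0
```

{"op": "move_arm", "data": {
  "steps": [
    [0, 0, 0, 0],
    [0, 0, 0, 0],
    [0, 0, 0, 0],
    [0, 0, 0, 0],
    [0, 0, 0, 0],
    [0, 0, 0, 0],
    [0, 0, 0, 0],
    [0, 0, 0, 0]
  ]
}}

```text
clock: 31.55
position: [0.438, -0.0138, 0.4099]
eef_rot: [-0.0, 1.0, 0.002, 0.0]
contact_force: [-0.5, -0.1, 0.5]
gripper_width: 0.0501
gripper_force: 0.0
```

{"op": "move_arm", "data": {
  "steps": [
    [0, 0, 0, 0],
    [0, 0, 0, 0],
    [0, 0, 0, 0],
    [0, 0, 0, 0],
    [0, 0, 0, 0],
    [0, 0, 0, 0],
    [0, 0, 0, 0],
    [0, 0, 0, 0]
  ]
}}

```text
clock: 32.35
position: [0.438, -0.0138, 0.4099]
eef_rot: [-0.0, 1.0, 0.002, 0.0]
contact_force: [0.1, 0.6, -0.3]
gripper_width: 0.05
gripper_force: 0.0
```

```bash
python3 - <<'E'
from h import *
a=read_camera("wrist").astype(int)
for _ in range(4): b=read_camera("wrist").astype(int)
d=abs(a-b).max(2)[:270];print((d>40).sum())
print(sign_off())
E
```

```text
7
the job is handed in; nothing more can be done
None
```

The job is handed in (no verdict came back): the clamp was flipped open before the headset was lifted out and left open, both large headsets hang on the higher bar and both small ones on the lower, and the pliers, loupe, tape and solder spool look unmoved in the last pictures.

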